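Unload the filter stage at shutdown

TASK

Shut the laser bench down: first push the red shutter plunger fully in, then draw every filter forward from under the stage's lip, lift it out and lay it flat in the blue case, and when all are in the case push the yellow trip lever fully down and let it go. The filters are glass: grip them by their fins with no more than 40 N and do not lever them up against the lip; leave the other things on the bench where they are.

Things in the scene. Friction and masses are not known exactly. Their poses are not given: they have to be found in the camera images.
- stage: Fixed black plate, 350 mm wide (y), x from -80 to +95 mm of its origin, top 15 mm above the table (origin at table height). Its -x is the open front, to which filters are drawn. Three or four filters lie on it side by side, about 80 mm apart, front ends towards -x, back ends under the lip. A back wall stands at x = 86 to 95 mm.
- lip: Aluminium lip fixed over the stage's far edge, 37 (x) x 350 (y) x 6 mm thick; origin at the middle of its underside, 11 mm above the stage plate, so 3 mm over the filters' plates; its front edge is 18.5 mm from this origin towards -x. It covers the last 15 to 25 mm of each filter at the start. Do not lever a filter against it (limit 15 N).
- tray: Fixed blue open case with a grey pad, outside 250 x 170 mm (x, y), walls 5 mm thick and 27 mm high, floor 5 mm above the table; origin at its centre, at table height. Holds four filters flat, two by two, long sides along x.
- filter_red_mid (a point): red glass filter, about 0.12 kg: its centre, 22 mm above its underside (None: absent or held). Grey plate 90 x 56 x 8 mm (x, y, z); a red fin on it 30 long (x), 14 wide (y), 36 high, top 44 mm above the underside, fin centre 22 mm from the plate's centre towards the filter's -x (front) end. z up. Pinch the fin across y, not touching the plate. Fragile: at most 40 N of grip on a side.
- filter_amber_mid (a point): amber glass filter, about 0.12 kg: its centre, 22 mm above its underside (None: absent or held). Grey plate 90 x 56 x 8 mm (x, y, z); a amber fin on it 30 long (x), 14 wide (y), 36 high, top 44 mm above the underside, fin centre 22 mm from the plate's centre towards the filter's -x (front) end. z up. Pinch the fin across y, not touching the plate. Fragile: at most 40 N of grip on a side.
- filter_green_mid (a point): green glass filter, about 0.12 kg: its centre, 22 mm above its underside (None: absent or held). Grey plate 90 x 56 x 8 mm (x, y, z); a green fin on it 30 long (x), 14 wide (y), 36 high, top 44 mm above the underside, fin centre 22 mm from the plate's centre towards the filter's -x (front) end. z up. Pinch the fin across y, not touching the plate. Fragile: at most 40 N of grip on a side.
- filter_blue_mid (a point): blue glass filter, about 0.12 kg: its centre, 22 mm above its underside (None: absent or held). Grey plate 90 x 56 x 8 mm (x, y, z); a blue fin on it 30 long (x), 14 wide (y), 36 high, top 44 mm above the underside, fin centre 22 mm from the plate's centre towards the filter's -x (front) end. z up. Pinch the fin across y, not touching the plate. Fragile: at most 40 N of grip on a side.
- shutter (a joint): Stroke of the red shutter plunger in m: 0 out, 0.014 fully in (pressed straight down). Sprung: about 9 N fully in; comes back when released.
- shutter_top (a point): Centre of the top face of the red plunger, 32 mm across, on a grey box 70 x 70 x 35 mm
- trip (a joint): Angle of the yellow trip lever in rad: 0 up, 0.30 fully down. Sprung, about 8 N at the press point when fully down; comes back up when released.
- trip_tip (a point): Press point on top of the yellow paddle, 15 mm from its free end and 80 mm from its hinge. Paddle 95 x 30 x 6 mm; at rest the press point is about 53 mm above the table; push it straight down some 24 mm. Its x axis runs from the free end to the hinge.
- screwdriver_grip (a point): Red handled screwdriver, 170 mm long, lying; point in its handle; a bystander, to be left where it is
- thumbscrew: Brass thumbscrew 32 mm across, 26 mm high; origin under its centre; a bystander, to be left where it is
- cleaner: Closed amber bottle 48 mm across, 120 mm high; origin under its centre; a bystander, to be left where it is
- micrometer: Aluminium micrometer head standing on its flange, 44 mm across, 105 mm high; origin under its centre; a bystander, to be left where it is
- lens_jar: Jar 60 mm across, 60 mm high; origin under its centre; a bystander, to be left where it is
- spare_mount: Black lens mount lying flat, 50 x 50 x 30 mm, with a brass screw; origin under its centre; a bystander, to be left where it is
There are look-alikes about, which are no part of the job. Leave any pink look-alike of the part that bears filter_amber_mid alone.

How it is judged (in metres and radians):
On the way, in this order (a step that is already met when the one before it is completed fails the run):
1. The shutter plunger is pushed fully in while all filters are still on or near the stage (value of joint shutter above 0.0125 m and y of each of filter_red_mid, filter_amber_mid, filter_green_mid, filter_blue_mid in the frame of stage above -0.22 m), for 0.1 s.
2. Every filter lies flat in the case (x of filter_red_mid in the frame of tray between -0.09 and 0.09 m and y of filter_red_mid in the frame of tray between -0.065 and 0.065 m and z of each of filter_red_mid, filter_amber_mid, filter_green_mid, filter_blue_mid in the frame of tray below 0.034 m and angle between each of filter_red_mid, filter_amber_mid, filter_green_mid, filter_blue_mid's own z axis and vertical below 0.08 rad and x of filter_amber_mid in the frame of tray between -0.09 and 0.09 m and y of filter_amber_mid in the frame of tray between -0.065 and 0.065 m and x of filter_green_mid in the frame of tray between -0.09 and 0.09 m and y of filter_green_mid in the frame of tray between -0.065 and 0.065 m and x of filter_blue_mid in the frame of tray between -0.09 and 0.09 m and y of filter_blue_mid in the frame of tray between -0.065 and 0.065 m), for 0.3 s.
3. The trip lever is pushed fully down with every filter in the case (all of step 2 and value of joint trip above 0.27 rad), for 0.1 s.
At the end, for the whole second after the job is handed in: Every filter lies flat (within 0.08 rad) and at rest on the floor of the case, inside its walls; plunger and trip lever are back out (all of step 2 and linear speed of each of filter_red, filter_amber, filter_green, filter_blue below 0.02 m/s and value of joint shutter below 0.003 m and value of joint trip below 0.05 rad); the robot touches nothing.
It fails at once if A filter is gripped or pressed with more than 40 N a side (80 N in all) (contact force between the fingers and filter_red above 80 N or contact force between the fingers and filter_amber above 80 N or contact force between the fingers and filter_green above 80 N or contact force between the fingers and filter_blue above 80 N).
It fails at once if A filter is levered against the lip with more than 15 N (contact force between lip and filter_red above 15 N or contact force between lip and filter_amber above 15 N or contact force between lip and filter_green above 15 N or contact force between lip and filter_blue above 15 N).
It fails at once if A bystander is knocked more than 60 mm away (distance of any of screwdriver_grip, thumbscrew, cleaner, micrometer, lens_jar, spare_mount from where it was at the start of the episode above 0.06 m).
Of filter_red, filter_amber, filter_green, filter_blue only 3 to 4 are there at a start; the rules pass over those that are not, and their reading is None.
At some moment in a run one of filter_red, filter_amber, filter_green, filter_blue may be knocked a few centimetres aside while the robot is not near it.
Once in a run the grip may slacken for a moment while it holds something.
It also fails if it takes over 210 s, if anything falls off the work surface, if the arm or the gripper's body presses on something with over 40 N, if the wrist force passes 120 N, or if a joint passes its speed limit or range.

ROBOT

A 6-joint arm with a two-finger parallel gripper is mounted at the origin on the work surface. World frame = base frame: x ahead of the robot, y to its left, z up, the work surface at z = 0. Lengths are in mm, angles in rad, forces in N, time in s.
With the tool pointing down it reaches from about 350 to 875 mm from the base axis. Payload 15.5 kg.
Tool frame: the origin (TCP) lies between the finger pads; the fingertips stand 11 mm ahead of it and the grasp point (between the pads) lies 8 mm behind it (robot.nose_length is the distance from the TCP to the fingertips, in mm); z points along the fingers, x is the direction in which the jaws open and shut, and the axes are right-handed (so a half turn about z gives the same grasp; the last joint's range is limited). The gripper opens to 85 mm and grips with 20 to 120 N. Pads are 22 mm wide; open, the fingers measure 114 mm over their backs; the gripper's body (76 mm by 85 mm) begins 54 mm behind the grasp point. The pads swing forward as they close: fully open they stand 13 mm farther back than shut.
Start: joints at [1.196, 0.494, 1.345, -0, 1.302, -0.096], TCP at [171.997, 600.869, 242.277] pointing down, gripper open.
Joint ranges: [-2.91, 2.91], [-0.82, 2.16], [0.22, 2.67], [-1.22, 4.37], [0.12, 2.79], [-3.08, 3.08]. Speed limits (rad/s): [1.89, 1.89, 2.57, 3.01, 3.01, 3.01].

INTERFACE

Orientations are given as a unit quaternion [x, y, z, w].
In Python, from cell import get_obs, vision, job, robot gives the robot as it stands. The module is installed in compiled form; this text tells all that it offers.
- The arm moves only by the tool apply_moves, never from a script. Its argument "increments" is a list that holds one entry, the list of rows, each a list of 6 numbers: the shift along the tool's x, y, z in cm, then the turn, a rotation vector about the tool's x, y, z in rad. A call has 1 to 12 rows; each row is the pose to reach, as a shift and turn from the pose commanded when the call began, along the tool's axes at that moment; what a row does not reach only later rows make up. A row lasts 1/12 s, in which the tool goes at most 41.7 mm and 7.16 degrees, less where a joint would pass 70% of its speed; a pose out of reach is approached as far as the arm can. A call with a gripper value outside its range is refused whole. "gripper" is the finger opening in cm, from 0 to 8.54, set as the call begins (left out, the last holds). The fingers move at their own pace and stop on an object; "grip_force" is the grip in N (left out, the last holds). Time passes only in rows, so rows that repeat a pose let the fingers close. It gives the time, the measured TCP pose, the force and the opening at its end, in the units of the state.
- get_obs(): the state, without advancing time (a new reading comes with each control period).
- vision.snapshot(name): name is "scene" or "top" or "wrist"; returns a dict with "pixels" (400x640x3 uint8, red, green, blue), "fx", "fy", "cx", "cy" (pixels), "world_to_cam" (4x4, takes a point from world to camera coordinates); the wrist camera has in their place "mount" (4x4, takes a point from camera to tool coordinates, whose origin is the TCP and whose axes are the tool frame's). Camera axes: x right, y up, looking along -z (the intrinsics and any distortion apply to the point x, -y, -z); pixel columns grow to the right and rows downward; lengths in mm; the calibration is good to about 2 mm. A picture is of the moment at which its call begins: read the wrist's pose just before it. There is no depth.
- job.close_job(): hands the job in, once; it reports no verdict.
The state is a dict: "clock": time; "qpos": joint angles; "joint_vel": joint speeds; "tau": joint torques, N m; "ee_pos": TCP position; "orientation": TCP orientation; "contact_force": force on the tool from outside, world axes, zero at the start; "wrist_torque": the same for the moment, N m; "finger_gap": finger opening in mm.
Only numpy, scipy, OpenCV 4.12 (cv2) and the standard library are available. Lean on these libraries where they do the work, as an engineer would, in place of code of your own. Each camera call takes 0.05 s, during which the arm holds its last target.

## Working session

There is one attempt and no reset: what is moved stays moved. The work goes in short steps, Python scripts to look and compute and a tool call to move; the robot and the scene stay as the last step left them, time stands still between calls to the robot, and variables do not carry over. Pictures are saved under pics/ and viewed, and the job is handed in when it is done.

Besides the shell and the picture viewer there is one more tool, called by a JSON object that holds its "method" and its "body". apply_moves: Moves the arm, as the interface text tells. Its arguments: {"type":"object","properties":{"increments":{"type":"array"},"gripper":{"type":"number"},"grip_force":{"type":"number"}},"required":["increments"]}

```bash
mkdir -p pics
cat > h.py <<'E'
import numpy as np,cv2
from cell import get_obs,vision,job,robot
from scipy.spatial.transform import Rotation as R
def snap(n,f):
    o=get_obs(); s=vision.snapshot(n); cv2.imwrite('pics/'+f,s['pixels'][:,:,::-1]); s['obs']=o
    return s
E
python3 - <<'E'
from h import *
import pickle
for n in ['scene','top','wrist']:
    s=snap(n,n+'0.png'); pickle.dump(s,open(n+'0.pkl','wb'))
    print(n,{k:(v if k!='pixels' else v.shape) for k,v in s.items() if k!='obs'})
print(get_obs())
print([x for x in dir(robot) if x[0]!='_'])
E
```

```text
scene {'pixels': (400, 640, 3), 'fx': 367.9496261189742, 'fy': 367.9496261189742, 'cx': 315.466797397531, 'cy': 195.91009181984145, 'world_to_cam': array([[ 1.53734754e-01,  9.88095732e-01, -5.69648332e-03,
        -4.38278962e+01],
       [-7.89152386e-01,  1.26247084e-01,  6.01082511e-01,
         3.77925206e+02],
       [ 5.94646228e-01, -8.79118788e-02,  7.99166669e-01,
        -1.42411490e+03],
       [ 0.00000000e+00,  0.00000000e+00,  0.00000000e+00,
         1.00000000e+00]])}
top {'pixels': (400, 640, 3), 'fx': 432.4637462363044, 'fy': 432.4637462363044, 'cx': 322.36512058812644, 'cy': 209.15475899820984, 'world_to_cam': array([[-2.00850772e-02, -9.99780903e-01, -5.89378199e-03,
        -7.22651301e+00],
       [ 9.92246821e-01, -2.06561883e-02,  1.22554351e-01,
        -5.44328302e+02],
       [-1.22649243e-01, -3.38657284e-03,  9.92444303e-01,
        -1.14893789e+03],
       [ 0.00000000e+00,  0.00000000e+00,  0.00000000e+00,
         1.00000000e+00]])}
wrist {'pixels': (400, 640, 3), 'fx': 288.1261573966792, 'fy': 288.1261573966792, 'cx': 316.3853250739427, 'cy': 196.571
[... 380 characters left out ...]
'qpos': array([ 1.19650294e+00,  4.94067772e-01,  1.34598712e+00, -1.77465288e-05,
        1.30247008e+00, -9.55163331e-02]), 'joint_vel': array([ 0.0004963 , -0.00139049, -0.00198623, -0.00059646,  0.00090789,
        0.00031486]), 'tau': array([ 4.69220959e-04, -8.82538748e+01, -3.84063828e+01, -2.23110328e-04,
        7.18459458e-03, -6.95853078e-05]), 'ee_pos': array([171.90483528, 600.62552665, 241.82079738]), 'orientation': array([ 7.98490864e-01,  6.02006747e-01, -3.92816614e-04,  2.51142135e-04]), 'contact_force': array([ 0.22871435,  0.05750614, -0.34688633]), 'wrist_torque': array([0.0515275 , 0.00903086, 0.01021456]), 'finger_gap': 85.53143623905797}
['MotionError', 'nose_length']
```

View pics/scene0.png

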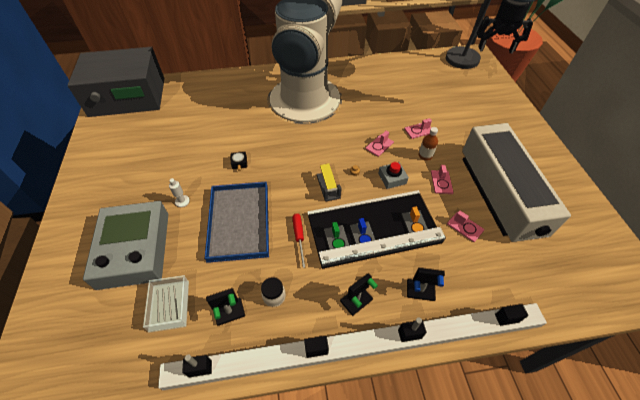

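View pics/top0.png

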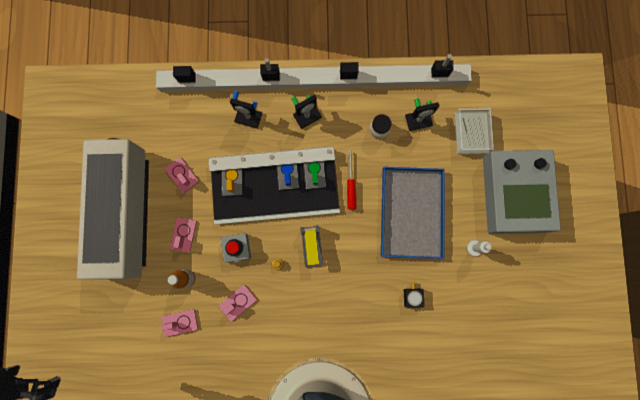

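View pics/wrist0.png

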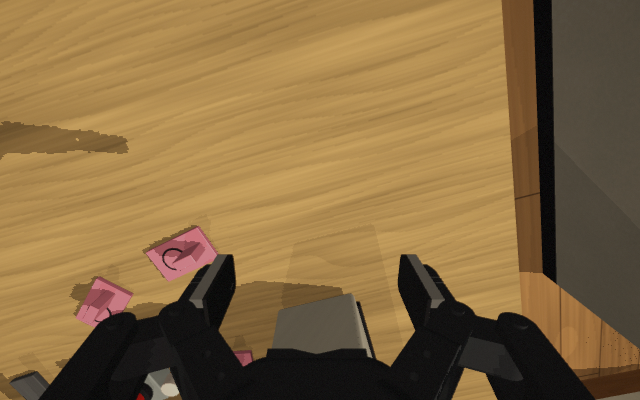

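The three filters present are amber (231,178), blue (288,173) and green (314,173) in the top view. The red plunger is at (234,248), the lever at (312,245) and the case at (413,212). Next I'll measure them by casting rays.

```bash
cat >> h.py <<'E'
def cam(s):
    if 'mount' in s:
        T=np.eye(4);T[:3,:3]=R.from_quat(s['obs']['orientation']).as_matrix();T[:3,3]=s['obs']['ee_pos']
        return T@s['mount']
    return np.linalg.inv(s['world_to_cam'])
def ray(s,u,v):
    C=cam(s); d=np.array([(u-s['cx'])/s['fx'],-(v-s['cy'])/s['fy'],-1.]); return C[:3,3],C[:3,:3]@d
def onz(s,u,v,z):
    c,d=ray(s,u,v); return c+d*(z-c[2])/d[2]
def proj(s,p):
    C=np.linalg.inv(cam(s)); q=C@np.append(p,1.); return np.array([s['cx']+s['fx']*q[0]/-q[2], s['cy']-s['fy']*q[1]/-q[2]])
def two(s1,a,s2,b):
    c1,d1=ray(s1,*a);c2,d2=ray(s2,*b); d1/=np.linalg.norm(d1);d2/=np.linalg.norm(d2)
    A=np.stack([d1,-d2],1); t=np.linalg.lstsq(A,c2-c1,rcond=None)[0]
    p,q=c1+d1*t[0],c2+d2*t[1]; return (p+q)/2,np.linalg.norm(p-q)
def hsv(s): return cv2.cvtColor(s['pixels'],cv2.COLOR_RGB2HSV)
RNG={'amber':((12,150,120),(20,255,255)),'blue':((105,150,80),(125,255,255)),'green':((55,130,60),(80,255,255)),'yellow':((25,170,120),(33,255,255)),'red':((0,190,120),(5,255,255))}
def blobs(s,c,amin=20):
    m=cv2.inRange(hsv(s),*[np.array(x) for x in RNG[c]])
    n,l,st,ce=cv2.connectedComponentsWithStats(m)
    out=[]
    for i in range(1,n):
        if st[i,4]>=amin:
            cn=cv2.findContours((l==i).astype('uint8'),0,1)[0][0]
            out.append((st[i,4],ce[i].round(1),st[i,:4],cv2.minAreaRect(cn)))
    return out
E
python3 - <<'E'
from h import *
import pickle
S={n:pickle.load(open(n+'0.pkl','rb')) for n in ['scene','top','wrist']}
for n in ['top','scene']:
    for c in RNG:
        for b in blobs(S[n],c,40): print(n,c,b[0],b[1],b[2])
im=cv2.imread('pics/top0.png')[140:270,200:360]; cv2.imwrite('pics/z1.png',cv2.resize(im,(800,650),interpolation=cv2.INTER_CUBIC)[:600])
im=cv2.imread('pics/scene0.png')[150:275,290:450]; cv2.imwrite('pics/z2.png',cv2.resize(im,(768,600),interpolation=cv2.INTER_CUBIC))
E
```

```text
top amber 13950 [104.   44.3] [  0   0 288 135]
top amber 811 [331.1  55.3] [289  44 157  21]
top amber 40 [585.6  53.3] [569  53  33   3]
top amber 75 [491.   57.5] [479  55  25   8]
top amber 42 [540.2  54.1] [522  54  39   2]
top amber 1455 [524.3  77.9] [451  59 143  46]
top amber 83 [595.7  65.3] [586  59  18  14]
top amber 72 [322.6  64.5] [298  61  43   6]
top amber 110 [210.4  66.5] [174  64  71   5]
top amber 355 [177.5  96.6] [152  70  64  41]
top amber 54 [576.7  78.8] [567  74  21  11]
top amber 169 [75.3 82.6] [55 76 37 15]
top amber 70 [108.4  83.3] [96 77 24 15]
top amber 110 [562.6  86.4] [552  79  21  15]
top amber 159 [589.9  89.1] [574  80  33  17]
top amber 186 [99.  98.5] [77 89 44 17]
top amber 854 [390.6  94.8] [314  89 175  19]
top amber 1953 [254.9 125.9] [197  92 119  62]
top amber 3825 [571.3 140. ] [491  95 133 127]
top amber 1832 [386.5 135.3] [311  98 133  70]
top amber 221 [446.1 111.7] [433 102  33  23]
top amber 1491 [630.  142.4] [617 104  23  84]
top amber 140 [178.9 115.6] [156 111  42  14]
top amber 861 [110.4 127. ] [ 72 112  83  32]
top amber 49
[... 9908 characters left out ...]
29 77 50 46]
scene blue 67 [ 9.6 85.9] [ 3 79 13 17]
scene blue 86 [23.7 96.3] [15 87 17 18]
scene blue 355 [ 11.6 169.8] [  0 154  25  32]
scene blue 346 [232.7 230.6] [205 183  63  76]
scene blue 70 [362.6 225. ] [359 218   8  16]
scene blue 65 [364.5 238.2] [360 235  11   8]
scene blue 41 [440.7 279.8] [439 275   5  10]
scene green 155 [336.9 236.3] [332 222  12  26]
scene green 54 [371.8 282.6] [368 278   9  10]
scene green 70 [231.5 299.1] [228 293   8  13]
scene green 60 [356.3 301.3] [352 296  10  12]
scene green 67 [216.5 312.5] [213 307   8  12]
scene yellow 221 [328.1 176.1] [321 164  15  25]
scene red 65 [395.4 166. ] [391 162  10  10]
scene red 176 [298.2 226.2] [294 214  10  26]
```

View pics/z1.png

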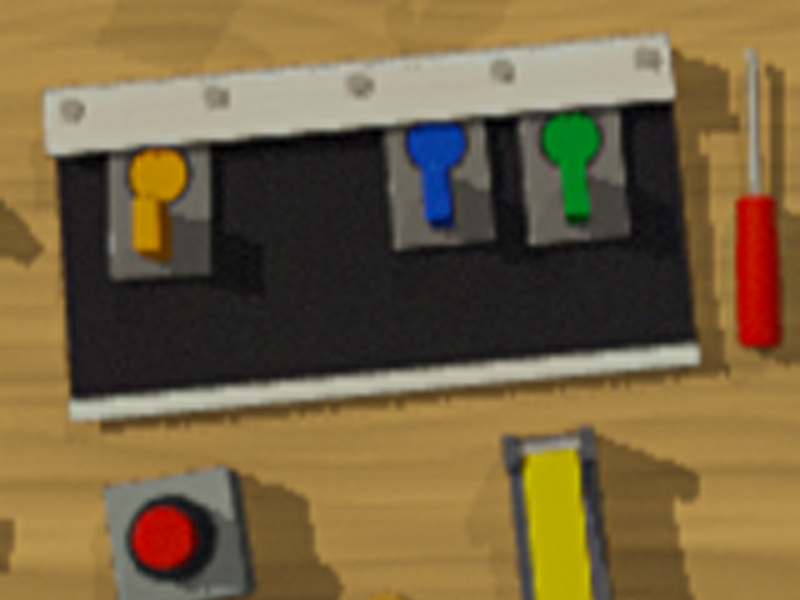

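View pics/z2.png

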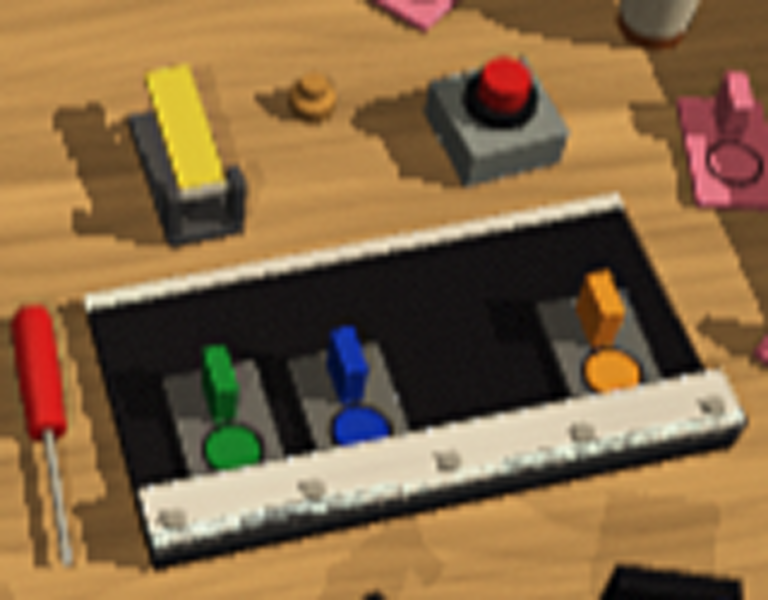

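Run:
```python
from h import *
import pickle
S={n:pickle.load(open(n+'0.pkl','rb')) for n in ['scene','top','wrist']}
t=lambda u,v:(200+u/5,140+v/5); q=lambda u,v:(290+u/4.8,150+v/4.8)
T,C=S['top'],S['scene']
np.set_printoptions(precision=1,suppress=True)
def pr(n,a,b):
    p,e=two(T,t(*a),C,q(*b)); print(n,p,'err',round(e,1))
pr('plunger',(163,538),(505,72))
pr('lipFL(+y) front top',(673,103),(140,488))
pr('lipFR',(48,155),(722,372))
pr('strip L',(699,347),(85,297)); pr('strip R',(70,400),(617,196))
pr('amber fin front top',(153,254),(597,274)) 
for n,(u,v),z in [('amb disc',(158,175),24),('blue disc',(437,145),24),('green disc',(571,141),24),('amber plate c front l',(211,275),23),('amber front r',(110,280),23),('blue f l',(494,241),23),('blue f r',(395,249),23),('gr f l',(629,236),23),('gr f r',(530,246),23)]:
    print(n,onz(T,*t(u,v),z))
for n,(u,v),z in [('amb fin',(600,290),50),('lip front line',(48,155),32),('lip',(673,103),32)]: pass
b=max(blobs(T,'yellow'),key=lambda b:b[0]);print(b); bb=cv2.boxPoints(b[3]);print([onz(T,*p,53) for p in bb])
b2=max(blobs(C,'yellow'),key=lambda b:b[0]);bb2=cv2.boxPoints(b2[3]);print(bb2)
m=cv2.inRange(hsv(T),(105,100,40),(125,255,255)); m[:, :370]=0;m[:,460:]=0
cn=max(cv2.findContours(cv2.morphologyEx(m,3,np.ones((7,7))),0,1)[0],key=cv2.contourArea)
r=cv2.minAreaRect(cn);print(r);bp=cv2.boxPoints(r);P=np.array([onz(T,*p,27) for p in bp]);print(P,P.mean(0),np.linalg.norm(P-np.roll(P,1,0),axis=1))
```

```text
plunger [443.4 221.7  64.3] err 3.0
lipFL(+y) front top [681.  -53.3  26. ] err 3.9
lipFR [659.3 295.9  26.3] err 4.6
strip L [544.1 -64.8  21.4] err 3.3
strip R [521.5 280.9  22.7] err 0.3
amber fin front top [597.7 232.3  54. ] err 7.4
amb disc [646.4 232.6  24. ]
blue disc [660.1  76.9  24. ]
green disc [660.8   2.1  24. ]
amber plate c front l [589.5 203.1  23. ]
amber front r [587.9 259.2  23. ]
blue f l [605.3  45.9  23. ]
blue f r [602.  100.9  23. ]
gr f l [606.6 -29.1  23. ]
gr f r [602.1  26.   23. ]
(np.int32(384), array([311.1, 247.2]), array([305, 230,  14,  35], dtype=int32), ((311.11798095703125, 246.98878479003906), (34.2260856628418, 11.234877586364746), 84.5596694946289))
[array([485.2,  32.1,  53. ]), array([487.5,   2.1,  53. ]), array([396.9,  -4.8,  53. ]), array([394.7,  24.8,  53. ])]
[[319.8 165.4]
 [328.2 162.6]
 [336.2 186.6]
 [327.8 189.4]]
((412.7201232910156, 212.37435913085938), (62.52870559692383, 90.21781921386719), 1.2453643083572388)
[[ 411.5 -173.2   27. ]
 [ 660.6 -187.8   27. ]
 [ 653.  -361.    27. ]
 [ 404.5 -342.1   27. ]] [ 532.4 -266.    27. ] [169.1 249.5 173.5 249.3]
```

The measurements agree with the given sizes: the case comes out at 250×171 mm, the plate fronts about 56 mm wide and the paddle 91×30 mm. The plunger is at about (443,222). Next is a helper that turns a target into a tool-frame shift.

```bash
cat >> h.py <<'E'
def rel(x,y,z,yaw=None):
    # yaw: world angle (deg) of tool x axis, tool pointing down
    o=get_obs(); M=R.from_quat(o['orientation']); 
    d=M.inv().apply(np.array([x,y,z])-o['ee_pos'])/10
    X=M.as_matrix()[:,0]; cur=np.degrees(np.arctan2(X[1],X[0]))
    yaw=cur if yaw is None else yaw
    a=np.radians(yaw); Mt=np.array([[np.cos(a),np.sin(a),0],[np.sin(a),-np.cos(a),0],[0,0,-1]]).T
    rv=(M.inv()*R.from_matrix(Mt)).as_rotvec()
    print('shift cm',d.round(2),'rot',rv.round(3),'| pos',o['ee_pos'].round(1),'yaw',round(cur,1),'F',o['contact_force'].round(1),'gap',round(o['finger_gap'],1),'t',round(o['clock'],1))
E
python3 -c "
from h import *
rel(443,222,150,93.5)"
```

```text
shift cm [-28.93  36.48   9.21] rot [-0.     0.001 -0.34 ] | pos [171.9 600.6 241.8] yaw 74.0 F [ 0.2  0.1 -0.3] gap 85.5 t 0.1
```

{"method": "apply_moves", "body": {"increments": [[[-28.9,36.5,9.2,0,0,-0.34],[-28.9,36.5,9.2,0,0,-0.34],[-28.9,36.5,9.2,0,0,-0.34],[-28.9,36.5,9.2,0,0,-0.34],[-28.9,36.5,9.2,0,0,-0.34],[-28.9,36.5,9.2,0,0,-0.34],[-28.9,36.5,9.2,0,0,-0.34],[-28.9,36.5,9.2,0,0,-0.34],[-28.9,36.5,9.2,0,0,-0.34],[-28.9,36.5,9.2,0,0,-0.34],[-28.9,36.5,9.2,0,0,-0.34],[-28.9,36.5,9.2,0,0,-0.34]]], "gripper": 0}}

```text
clock: 1.15
ee_pos: [445.2, 219.2, 149.5]
orientation: [0.686, 0.728, -0.0, 0.0]
contact_force: [0.1, -0.2, 0.0]
finger_gap: 0.0
```

{"method": "apply_moves", "body": {"increments": [[[0,0,0,0,0,0],[0,0,0,0,0,0],[0,0,0,0,0,0]]]}}

```text
clock: 1.4
ee_pos: [443.0, 222.9, 150.3]
orientation: [0.685, 0.728, -0.0, -0.0]
contact_force: [-1.2, 0.5, -0.2]
finger_gap: 0.4
```

Run:
```python
from h import *
rel(443,222,85,93.5)
s=snap('wrist','w1.png'); print(blobs(s,'red'))
p=proj(s,np.array([443,222,62]));print(p)
```

```text
shift cm [-0.09 -0.    6.53] rot [-0. -0. -0.] | pos [443.  222.9 150.3] yaw 93.5 F [-1.2  0.5 -0.2] gap 0.4 t 1.4
[(np.int32(1252), array([314.7, 205.2]), array([296, 185,  38,  41], dtype=int32), ((314.5, 205.0), (40.0, 37.0), 90.0)), (np.int32(2182), array([ 20.2, 294.1]), array([  0, 258,  44,  74], dtype=int32), ((19.678377151489258, 293.8297119140625), (74.03611755371094, 33.59931182861328), 72.89727020263672))]
[317.61561203 206.66207321]
```

View pics/w1.png

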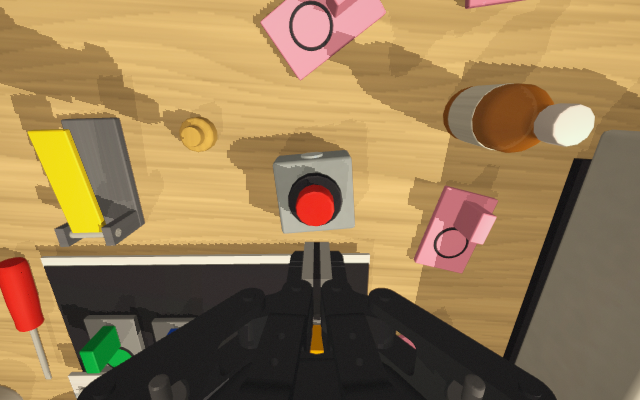

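{"method": "apply_moves", "body": {"increments": [[[0.0,0,3.5,0,0,0],[0.0,0,6.5,0,0,0],[0.0,0,6.8,0,0,0],[0.0,0,7.0,0,0,0],[0.0,0,7.2,0,0,0],[0.0,0,7.4,0,0,0],[0.0,0,7.6,0,0,0],[0.0,0,7.8,0,0,0],[0.0,0,8.0,0,0,0],[0.0,0,8.0,0,0,0]]]}}

```text
clock: 2.28
ee_pos: [444.0, 222.9, 70.5]
orientation: [0.685, 0.728, 0.001, 0.0]
contact_force: [1.7, 3.9, 5.1]
finger_gap: 0.1
```

{"method": "apply_moves", "body": {"increments": [[[0,0,0.2,0,0,0],[0,0,0.4,0,0,0],[0,0,0.6,0,0,0],[0,0,0.7,0,0,0],[0,0,0.7,0,0,0]]]}}

```text
clock: 2.7
ee_pos: [444.0, 222.9, 63.6]
orientation: [0.685, 0.728, 0.001, 0.0]
contact_force: [0.3, 4.2, 9.3]
finger_gap: 0.3
```

{"method": "apply_moves", "body": {"increments": [[[0,0,0.1,0,0,0],[0,0,0.2,0,0,0],[0,0,0.3,0,0,0],[0,0,0.3,0,0,0]]]}}

```text
clock: 3.03
ee_pos: [444.1, 223.0, 61.7]
orientation: [0.685, 0.728, 0.001, 0.0]
contact_force: [-4.7, 2.6, 34.2]
finger_gap: 0.1
```

The plunger bottomed: force rose from 9 N to 34 N within 2 mm. I'll release it and go over the amber filter.

{"method": "apply_moves", "body": {"increments": [[[0,0,-4,0,0,0],[0,0,-8,0,0,0],[0,0,-9,0,0,0],[0,0,-9,0,0,0]]], "gripper": 4.0, "grip_force": 30}}

```text
clock: 3.37
ee_pos: [444.7, 223.0, 153.3]
orientation: [0.685, 0.728, 0.002, 0.001]
contact_force: [1.3, 0.3, 0.1]
finger_gap: 40.3
```

Run:
```python
from h import *
rel(611,232.5,150,93.5)
```

```text
shift cm [-0.06 16.65  0.41] rot [ 0.005 -0.001  0.   ] | pos [444.7 223.  153.3] yaw 93.5 F [1.3 0.3 0.1] gap 40.3 t 3.4
```

{"method": "apply_moves", "body": {"increments": [[[0,4.0,0.4,0,0,0],[0,8,0.4,0,0,0],[0,12,0.4,0,0,0],[0,15,0.4,0,0,0],[0,16.6,0.4,0,0,0],[0,16.6,0.4,0,0,0],[0,16.6,0.4,0,0,0],[0,16.6,0.4,0,0,0]]]}}

```text
clock: 4.03
ee_pos: [607.7, 232.5, 145.3]
orientation: [0.685, 0.728, -0.001, -0.001]
contact_force: [-0.7, 0.6, -0.4]
finger_gap: 40.2
```

Run:
```python
from h import *
s=snap('wrist','w2.png'); print(s['obs']['ee_pos'],s['obs']['joint_vel'].round(3))
```

```text
[607.67124785 232.46318511 145.32357409] [ 0.007 -0.014  0.008 -0.     0.     0.001]
```

View pics/w2.png

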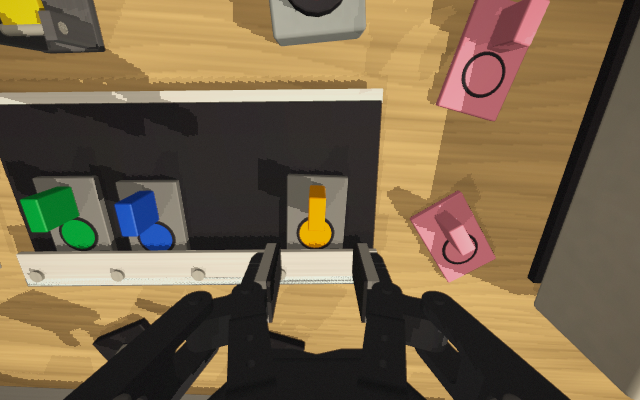

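Run:
```python
from h import *
im=cv2.imread('pics/w2.png'); cv2.imwrite('pics/z3.png',cv2.resize(im[165:265,0:380],(800,210),interpolation=cv2.INTER_CUBIC)); cv2.imwrite('pics/z4.png',cv2.resize(im[165:265,270:370],(600,600),interpolation=cv2.INTER_CUBIC))
```

```text
(no output)
```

View pics/z4.png

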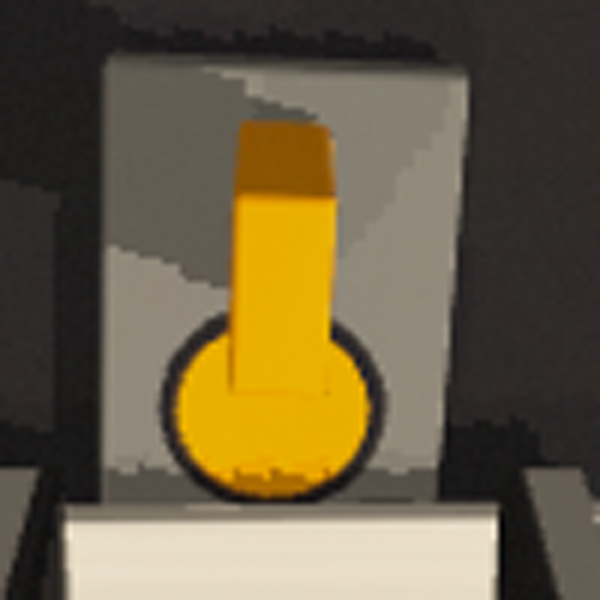

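Run:
```python
from h import *
o=get_obs(); rel(611,232,150,93.5)
s=vision.snapshot('wrist'); s['obs']=get_obs()
f=lambda u,v:(270+u/6,165+v/6)
for u,v,z in [(235,197,59),(336,197,59),(233,390,59),(328,393,59),(240,122,23),(330,125,23),(107,57,23),(468,72,23),(102,500,23),(438,500,23),(65,508,32),(498,515,32)]: print(u,v,onz(s,*f(u,v),z).round(1))
```

```text
shift cm [-0.07  0.33 -0.43] rot [-0.002  0.     0.   ] | pos [607.6 232.5 145.7] yaw 93.5 F [-0.1 -0.4 -0.1] gap 40.0 t 4.1
235 197 [600.  224.5  59. ]
336 197 [599.2 238.   59. ]
233 390 [628.5 225.7  59. ]
328 393 [628.2 238.9  59. ]
240 122 [600.5 224.5  23. ]
330 125 [600.1 238.3  23. ]
107 57 [591.4 203.8  23. ]
468 72 [590.5 258.7  23. ]
102 500 [667.3 205.1  23. ]
438 500 [663.9 260.8  23. ]
65 508 [664.  199.9  32. ]
498 515 [661.1 269.4  32. ]
```

Amber fin top centre is (614, 231.8), yaw about 2°; the fin measures 13.5×29 mm and its base points agree. I'll descend to grasp.

{"method": "apply_moves", "body": {"increments": [[[-0.1,0.6,2,0,0,0.026],[-0.1,0.6,4,0,0,0.026],[-0.1,0.6,6,0,0,0.026],[-0.1,0.6,8,0,0,0.026],[-0.1,0.6,9.5,0,0,0.026],[-0.1,0.6,10.5,0,0,0.026],[-0.1,0.6,10.5,0,0,0.026],[-0.1,0.6,10.5,0,0,0.026],[-0.1,0.6,10.5,0,0,0.026]]]}}

```text
clock: 4.88
ee_pos: [615.5, 232.3, 42.4]
orientation: [0.695, 0.719, 0.001, 0.0]
contact_force: [0.5, -0.9, -0.1]
finger_gap: 39.8
```

Run:
```python
from h import *
rel(614,231.8,41,92)
s=snap('wrist','w3.png')
```

```text
shift cm [-0.04 -0.15  0.14] rot [ 0.001 -0.     0.   ] | pos [615.5 232.3  42.4] yaw 92.0 F [ 0.5 -0.9 -0.1] gap 39.8 t 4.9
```

View pics/w3.png

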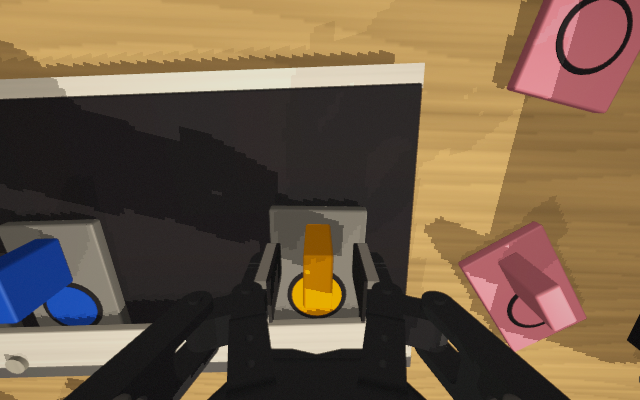

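{"method": "apply_moves", "body": {"increments": [[[0,0,0,0,0,0],[0,0,0,0,0,0],[0,0,0,0,0,0],[0,0,0,0,0,0],[0,0,0,0,0,0],[0,0,0,0,0,0]]], "gripper": 0.8, "grip_force": 30}}

```text
clock: 5.43
ee_pos: [615.5, 232.2, 42.1]
orientation: [0.695, 0.719, 0.0, 0.0]
contact_force: [-0.6, -1.0, 6.7]
finger_gap: 13.4
```

{"method": "apply_moves", "body": {"increments": [[[0,-0.3,-0.05,0,0,0],[0,-0.8,-0.05,0,0,0],[0,-1.5,-0.05,0,0,0],[0,-2.2,-0.05,0,0,0],[0,-3,-0.05,0,0,0],[0,-3.8,-0.05,0,0,0],[0,-4.2,-0.05,0,0,0],[0,-4.2,-0.05,0,0,0],[0,-4.2,-0.05,0,0,0]]]}}

```text
clock: 6.18
ee_pos: [571.6, 230.6, 42.1]
orientation: [0.694, 0.72, -0.001, -0.001]
contact_force: [-5.9, -0.3, 12.8]
finger_gap: 13.6
```

Run:
```python
from h import *
rel(614,231.8,41,92)
s=snap('wrist','w4.png')
```

```text
shift cm [-0.03  4.24  0.1 ] rot [-0.002  0.     0.   ] | pos [571.6 230.6  42.1] yaw 92.0 F [-5.9 -0.3 12.8] gap 13.6 t 6.2
```

View pics/w4.png

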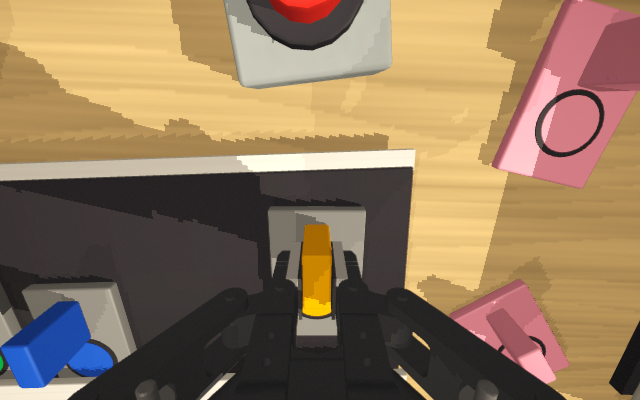

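Drawn 44 mm, so the back end is clear of the lip. I'll lift and carry it to the case.

{"method": "apply_moves", "body": {"increments": [[[0,0,-1,0,0,0],[0,0,-2.5,0,0,0],[0,0,-5,0,0,0],[0,0,-7.5,0,0,0],[0,0,-9.5,0,0,0],[0,0,-10.5,0,0,0],[0,0,-10.8,0,0,0],[0,0,-10.8,0,0,0],[0,0,-10.8,0,0,0]]]}}

```text
clock: 6.98
ee_pos: [572.4, 230.4, 148.7]
orientation: [0.695, 0.719, -0.001, -0.0]
contact_force: [0.9, -0.4, -2.9]
finger_gap: 13.1
```

Run:
```python
from h import *
rel(566,-306,150,86.2)
```

```text
shift cm [-53.59  -2.53  -0.1 ] rot [-0.002  0.001  0.102] | pos [572.4 230.4 148.7] yaw 92.0 F [ 0.9 -0.4 -2.9] gap 13.1 t 7.0
```

{"method": "apply_moves", "body": {"increments": [[[-1,0,0,0,0,0.01],[-3,-0.2,0,0,0,0.02],[-6,-0.3,0,0,0,0.03],[-9,-0.5,0,0,0,0.04],[-12,-0.6,0,0,0,0.04],[-15,-0.7,0,0,0,0.05],[-18,-0.9,0,0,0,0.05],[-21,-1,0,0,0,0.06],[-24,-1.2,0,0,0,0.06],[-27,-1.3,0,0,0,0.07],[-30,-1.4,0,0,0,0.08],[-33,-1.5,0,0,0,0.09]]]}}

```text
clock: 7.98
ee_pos: [568.6, -101.7, 148.7]
orientation: [0.727, 0.687, -0.001, -0.001]
contact_force: [0.6, -0.5, -1.4]
finger_gap: 13.3
```

{"method": "apply_moves", "body": {"increments": [[[-3,-0.15,0,0,0,0],[-6,-0.3,0,0,0,0],[-9,-0.5,0,0,0,0],[-12,-0.7,0,0,0,0],[-15,-0.8,0,0,0,0.01],[-18,-1.0,0,0,0,0.012],[-20,-1.0,0,0,0,0.012],[-20,-1,0,0,0,0.012],[-20,-1,0,0,0,0.012],[-20,-1,0,0,0,0.012],[-20,-1,0,0,0,0.012]]]}}

```text
clock: 8.9
ee_pos: [548.5, -297.9, 149.3]
orientation: [0.73, 0.683, -0.0, -0.001]
contact_force: [0.4, 0.7, -1.6]
finger_gap: 13.3
```

Run:
```python
from h import *
rel(566,-306,40,86.2)
s=snap('wrist','w5.png')
import pickle
t=snap('top','t5.png')
for c in ['blue','green']: print([b[1] for b in blobs(t,c,60)])
```

```text
shift cm [-0.7   1.81 10.92] rot [-0.001 -0.001  0.   ] | pos [ 548.5 -297.9  149.3] yaw 86.2 F [ 0.4  0.7 -1.6] gap 13.3 t 8.9
[array([286.8, 172.3]), array([383.7, 180.5]), array([382.5, 216.3])]
[array([313.9, 170.8])]
```

View pics/w5.png

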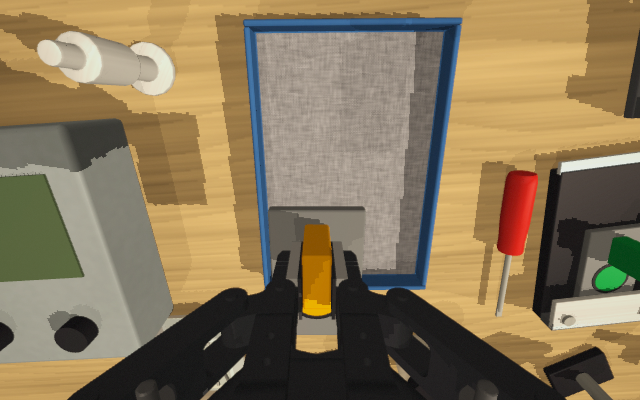

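View pics/t5.png

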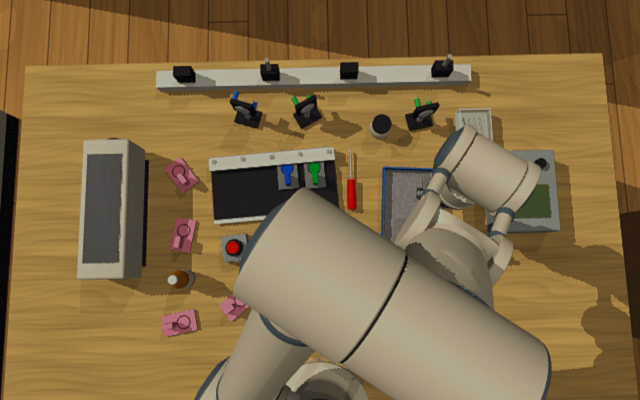

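Run:
```python
from h import *
s=vision.snapshot('wrist'); s['obs']=get_obs()
P=np.array([onz(s,u,v,27) for u,v in [(245,21),(461,19),(426,289),(266,288)]]);print(P.round(1),P.mean(0))
```

```text
[[ 405.7 -345.3   27. ]
 [ 415.4 -179.4   27. ]
 [ 662.5 -192.1   27. ]
 [ 649.8 -359.6   27. ]] [ 533.36105541 -269.12083711   27.        ]
```

{"method": "apply_moves", "body": {"increments": [[[-0.8,1.8,0,0,0,0],[-0.8,1.8,1,0,0,0],[-0.8,1.8,3,0,0,0],[-0.8,1.8,5.5,0,0,0],[-0.8,1.8,8,0,0,0],[-0.8,1.8,9.8,0,0,0],[-0.8,1.8,10.7,0,0,0],[-0.8,1.8,11,0,0,0],[-0.8,1.8,11.2,0,0,0],[-0.8,1.8,11.2,0,0,0]]]}}

```text
clock: 9.88
ee_pos: [566.7, -308.2, 38.4]
orientation: [0.73, 0.683, 0.0, 0.0]
contact_force: [0.1, 0.5, -1.1]
finger_gap: 13.9
```

{"method": "apply_moves", "body": {"increments": [[[0,0,0.1,0,0,0],[0,0,0.2,0,0,0],[0,0,0.3,0,0,0],[0,0,0.3,0,0,0]]]}}

```text
clock: 10.22
ee_pos: [566.3, -308.1, 35.1]
orientation: [0.73, 0.683, 0.0, 0.0]
contact_force: [-0.4, -0.9, -1.4]
finger_gap: 13.6
```

{"method": "apply_moves", "body": {"increments": [[[0,0,0.05,0,0,0],[0,0,0.1,0,0,0],[0,0,0.15,0,0,0],[0,0,0.2,0,0,0],[0,0,0.2,0,0,0]]]}}

```text
clock: 10.63
ee_pos: [566.2, -308.0, 32.7]
orientation: [0.73, 0.683, -0.0, -0.0]
contact_force: [-0.1, -0.2, -1.6]
finger_gap: 13.4
```

{"method": "apply_moves", "body": {"increments": [[[0,0,0.05,0,0,0],[0,0,0.1,0,0,0],[0,0,0.1,0,0,0]]]}}

```text
clock: 10.88
ee_pos: [566.3, -308.1, 32.1]
orientation: [0.73, 0.683, 0.0, 0.0]
contact_force: [-1.9, 0.2, 4.7]
finger_gap: 13.4
```

Contact at z = 32.1, as expected. I'll release it and rise.

{"method": "apply_moves", "body": {"increments": [[[0,0,0,0,0,0],[0,0,0,0,0,0],[0,0,0,0,0,0],[0,0,0,0,0,0]]], "gripper": 3.2}}

```text
clock: 11.22
ee_pos: [566.3, -308.0, 31.8]
orientation: [0.73, 0.683, -0.0, 0.0]
contact_force: [-0.3, -1.0, -0.5]
finger_gap: 31.8
```

{"method": "apply_moves", "body": {"increments": [[[0,0,-1,0,0,0],[0,0,-3,0,0,0],[0,0,-6,0,0,0],[0,0,-9,0,0,0],[0,0,-11.5,0,0,0],[0,0,-11.5,0,0,0],[0,0,-11.5,0,0,0]]]}}

```text
clock: 11.8
ee_pos: [567.0, -308.5, 149.0]
orientation: [0.73, 0.683, 0.0, 0.002]
contact_force: [-0.1, 1.1, 0.2]
finger_gap: 31.8
```

Run:
```python
from h import *
rel(600,76,150,93.5)
s=snap('wrist','w6.png')
```

```text
shift cm [38.58  0.73 -0.17] rot [ 0.003  0.002 -0.128] | pos [ 567.  -308.5  149. ] yaw 86.2 F [-0.1  1.1  0.2] gap 31.8 t 11.8
```

View pics/w6.png

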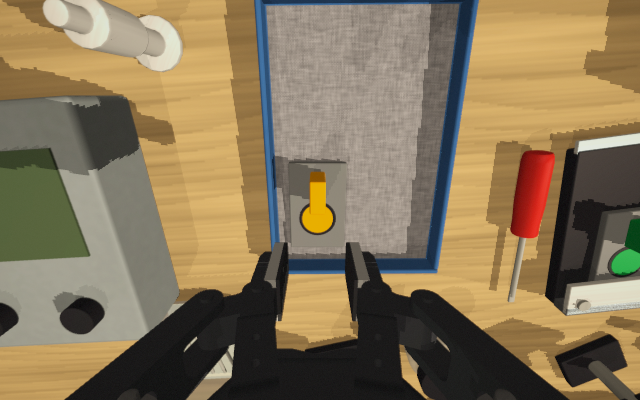

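{"method": "apply_moves", "body": {"increments": [[[3,0.4,0,0,0,-0.02],[7,0.8,0,0,0,-0.04],[11,1.3,0,0,0,-0.06],[15,1.8,0,0,0,-0.08],[19,2.3,0,0,0,-0.1],[23,2.8,0,0,0,-0.128],[27,3.3,0,0,0,-0.128],[30,3.7,0,0,0,-0.128],[31.1,3.8,0,0,0,-0.128],[31.1,3.8,0,0,0,-0.128],[31.1,3.8,0,0,0,-0.128],[31.1,3.8,0,0,0,-0.128]]], "gripper": 4.0}}

```text
clock: 12.85
ee_pos: [624.5, -1.4, 146.2]
orientation: [0.685, 0.728, -0.0, -0.0]
contact_force: [0.2, -0.1, 0.1]
finger_gap: 39.8
```

Run:
```python
from h import *
rel(625,0,150,93.5)
s=snap('wrist','w7.png')
im=cv2.imread('pics/w7.png'); cv2.imwrite('pics/z7.png',cv2.resize(im[165:265,270:370],(600,600),interpolation=cv2.INTER_CUBIC))
import pickle; pickle.dump(s,open('w7.pkl','wb'))
```

```text
shift cm [ 0.14  0.06 -0.38] rot [-0.001  0.    -0.001] | pos [624.5  -1.4 146.2] yaw 93.5 F [ 0.2 -0.1  0.1] gap 39.8 t 12.8
```

View pics/w7.png

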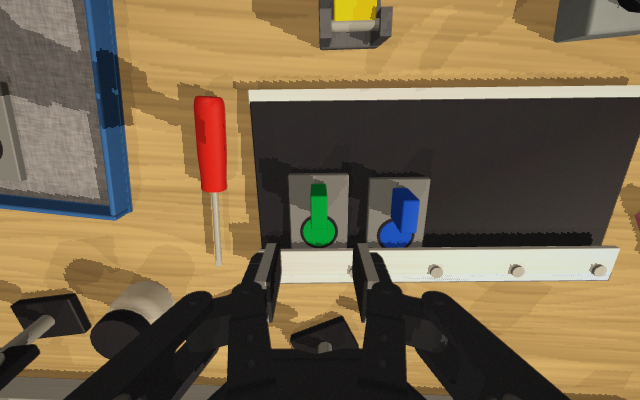

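View pics/z7.png

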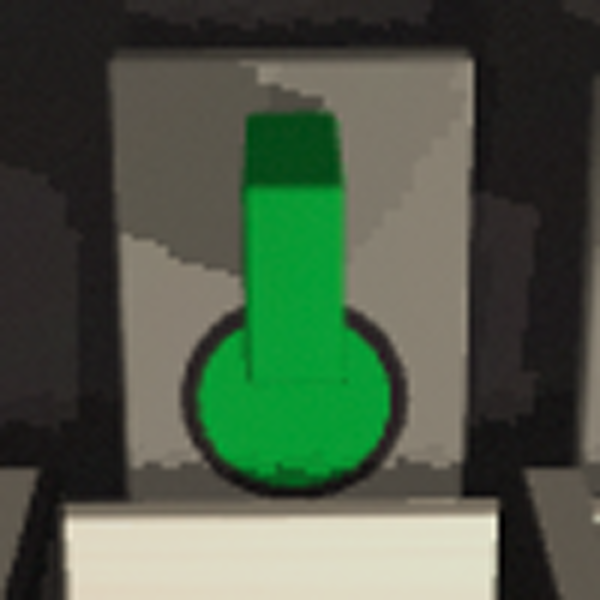

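Run:
```python
from h import *
import pickle; s=pickle.load(open('w7.pkl','rb'))
f=lambda u,v:(270+u/6,165+v/6)
P=np.array([onz(s,*f(u,v),59) for u,v in [(244,187),(344,187),(250,378),(344,378)]]);print(P.round(1),P.mean(0))
for u,v in [(112,57),(473,57),(62,508),(498,515)]:print(onz(s,*f(u,v),23 if v<100 else 32).round(1))
rel(*(list(P.mean(0)[:2]+[1.5,0])+[42,94.5]))
```

```text
[[615.3  -8.5  59. ]
 [614.5   4.9  59. ]
 [643.3  -6.1  59. ]
 [642.6   6.9  59. ]] [628.94615286  -0.69342456  59.        ]
[608.1 -29.5  23. ]
[604.9  25.2  23. ]
[680.8 -34.7  32. ]
[678.   35.3  32. ]
shift cm [ 0.06  0.61 10.43] rot [-0.001  0.    -0.019] | pos [624.5  -1.7 146.3] yaw 93.4 F [0.5 0.1 0.1] gap 40.0 t 12.9
```

{"method": "apply_moves", "body": {"increments": [[[0.05,0.6,2,0,0,-0.01],[0.05,0.6,4,0,0,-0.01],[0.05,0.6,6,0,0,-0.01],[0.05,0.6,8,0,0,-0.01],[0.05,0.6,9.5,0,0,-0.01],[0.05,0.6,10.4,0,0,-0.01],[0.05,0.6,10.4,0,0,-0.01],[0.05,0.6,10.4,0,0,-0.01],[0.05,0.6,10.4,0,0,-0.01]]]}}

```text
clock: 13.65
ee_pos: [631.4, 0.1, 43.7]
orientation: [0.682, 0.732, 0.0, 0.001]
contact_force: [-0.1, 0.1, 0.6]
finger_gap: 40.0
```

{"method": "apply_moves", "body": {"increments": [[[0,0,0,0,0,0],[0,0,0,0,0,0],[0,0,0,0,0,0],[0,0,0,0,0,0],[0,0,0,0,0,0],[0,0,0,0,0,0]]], "gripper": 0.8, "grip_force": 30}}

```text
clock: 14.15
ee_pos: [631.4, 0.5, 43.7]
orientation: [0.681, 0.732, 0.0, 0.001]
contact_force: [-1.2, -1.5, 6.1]
finger_gap: 13.4
```

{"method": "apply_moves", "body": {"increments": [[[0,-0.3,-0.05,0,0,0],[0,-0.8,-0.05,0,0,0],[0,-1.5,-0.05,0,0,0],[0,-2.2,-0.05,0,0,0],[0,-3,-0.05,0,0,0],[0,-3.8,-0.05,0,0,0],[0,-4.2,-0.05,0,0,0],[0,-4.2,-0.05,0,0,0],[0,-4.2,-0.05,0,0,0]]]}}

```text
clock: 14.9
ee_pos: [587.6, -2.5, 43.7]
orientation: [0.681, 0.732, -0.0, -0.0]
contact_force: [-3.3, -0.4, 13.1]
finger_gap: 13.4
```

Run:
```python
from h import *
rel(625,0,150,93.5)
s=snap('wrist','w8.png')
```

```text
shift cm [ -0.02   3.73 -10.63] rot [-0.001  0.     0.01 ] | pos [587.6  -2.5  43.7] yaw 94.1 F [-3.3 -0.4 13.1] gap 13.4 t 14.9
```

View pics/w8.png

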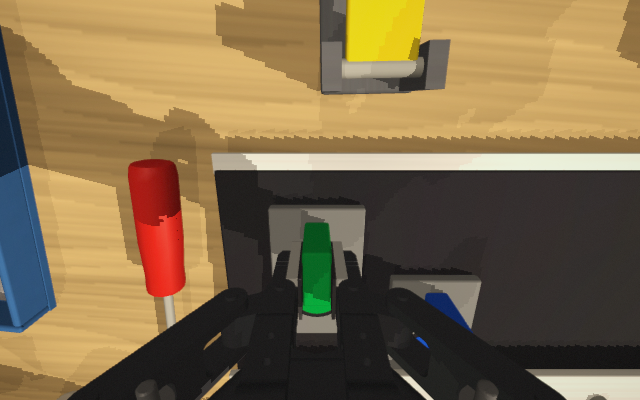

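{"method": "apply_moves", "body": {"increments": [[[0,0,-1,0,0,0],[0,0,-2.5,0,0,0],[0,0,-5,0,0,0],[0,0,-7.5,0,0,0],[0,0,-9.5,0,0,0],[0,0,-10.5,0,0,0],[0,0,-10.6,0,0,0],[0,0,-10.6,0,0,0],[0,0,-10.6,0,0,0]]]}}

```text
clock: 15.7
ee_pos: [588.1, -2.3, 148.1]
orientation: [0.681, 0.732, -0.001, -0.001]
contact_force: [-0.1, 0.7, -2.7]
finger_gap: 13.8
```

Run:
```python
from h import *
rel(571.5,-233,150,86.5)
```

```text
shift cm [-22.89  -3.29  -0.19] rot [-0.002 -0.     0.132] | pos [588.1  -2.3 148.1] yaw 94.1 F [-0.1  0.7 -2.7] gap 13.8 t 15.7
```

{"method": "apply_moves", "body": {"increments": [[[-1,-0.2,0,0,0,0.01],[-3,-0.5,0,0,0,0.03],[-6,-0.9,0,0,0,0.05],[-9,-1.3,0,0,0,0.07],[-12,-1.7,0,0,0,0.09],[-15,-2.1,0,0,0,0.11],[-18,-2.6,0,0,0,0.13],[-21,-3,0,0,0,0.132],[-22.9,-3.3,0,0,0,0.132],[-22.9,-3.3,0,0,0,0.132],[-22.9,-3.3,0,0,0,0.132],[-22.9,-3.3,0,0,0,0.132]]]}}

```text
clock: 16.7
ee_pos: [571.7, -232.8, 148.3]
orientation: [0.728, 0.685, -0.0, -0.001]
contact_force: [-0.7, 0.8, -2.3]
finger_gap: 13.6
```

Run:
```python
from h import *
rel(571.5,-233,40,86.5)
s=snap('wrist','w9.png')
```

```text
shift cm [-0.03 -0.   10.83] rot [-0.002 -0.001 -0.   ] | pos [ 571.7 -232.8  148.3] yaw 86.5 F [-0.7  0.8 -2.3] gap 13.6 t 16.7
```

View pics/w9.png

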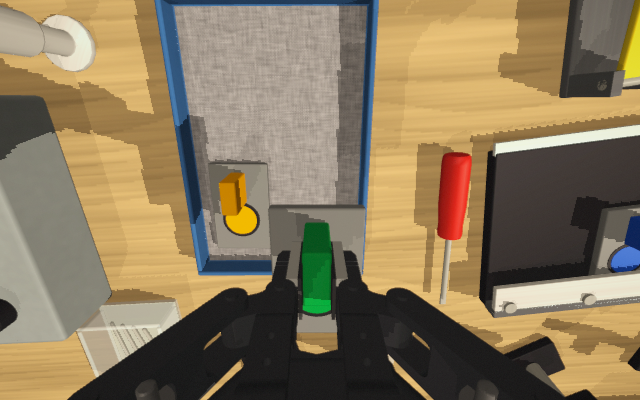

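{"method": "apply_moves", "body": {"increments": [[[0,0,1,0,0,0],[0,0,3,0,0,0],[0,0,5.5,0,0,0],[0,0,8,0,0,0],[0,0,9.8,0,0,0],[0,0,10.7,0,0,0],[0,0,11,0,0,0],[0,0,11.2,0,0,0],[0,0,11.2,0,0,0]]]}}

```text
clock: 17.5
ee_pos: [572.8, -233.1, 37.7]
orientation: [0.728, 0.685, 0.0, 0.0]
contact_force: [0.2, -0.8, -2.2]
finger_gap: 13.5
```

{"method": "apply_moves", "body": {"increments": [[[0,0,0.05,0,0,0],[0,0,0.1,0,0,0],[0,0,0.15,0,0,0],[0,0,0.2,0,0,0],[0,0,0.2,0,0,0]]]}}

```text
clock: 17.92
ee_pos: [572.4, -233.2, 35.5]
orientation: [0.728, 0.685, 0.0, 0.0]
contact_force: [-0.1, -0.5, -2.3]
finger_gap: 13.4
```

{"method": "apply_moves", "body": {"increments": [[[0,0,0.05,0,0,0],[0,0,0.1,0,0,0],[0,0,0.15,0,0,0],[0,0,0.18,0,0,0],[0,0,0.18,0,0,0]]]}}

```text
clock: 18.33
ee_pos: [572.3, -233.2, 33.7]
orientation: [0.728, 0.685, -0.0, 0.0]
contact_force: [-3.1, -0.2, 5.0]
finger_gap: 13.3
```

{"method": "apply_moves", "body": {"increments": [[[0,0,0,0,0,0],[0,0,0,0,0,0],[0,0,0,0,0,0],[0,0,0,0,0,0]]], "gripper": 3.2}}

```text
clock: 18.67
ee_pos: [572.4, -233.2, 33.5]
orientation: [0.728, 0.685, 0.0, 0.0]
contact_force: [0.8, -0.2, 0.6]
finger_gap: 31.9
```

{"method": "apply_moves", "body": {"increments": [[[0,0,-1,0,0,0],[0,0,-3,0,0,0],[0,0,-6,0,0,0],[0,0,-9,0,0,0],[0,0,-11.3,0,0,0],[0,0,-11.3,0,0,0],[0,0,-11.3,0,0,0]]]}}

```text
clock: 19.25
ee_pos: [573.1, -233.5, 148.5]
orientation: [0.728, 0.685, 0.001, 0.002]
contact_force: [0.1, -0.9, -0.8]
finger_gap: 32.1
```

Run:
```python
from h import *
rel(624,76,149,93.5)
s=snap('wrist','w10.png')
```

```text
shift cm [31.2   3.21 -0.09] rot [ 0.003  0.002 -0.122] | pos [ 573.1 -233.5  148.5] yaw 86.5 F [ 0.1 -0.9 -0.8] gap 32.1 t 19.2
```

View pics/w10.png

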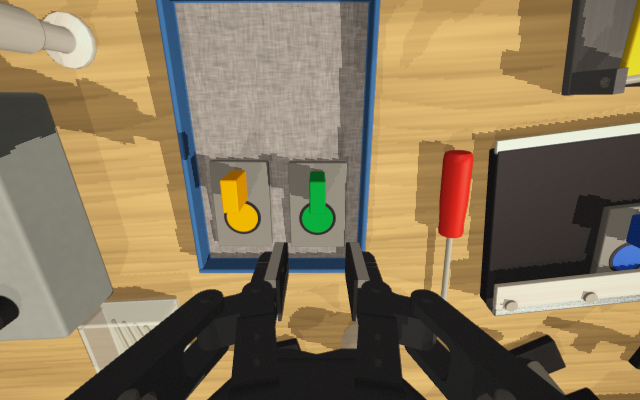

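Amber and green both lie flat in the case. Next is blue.

{"method": "apply_moves", "body": {"increments": [[[3,0.4,0,0,0,-0.02],[7,0.8,0,0,0,-0.04],[11,1.2,0,0,0,-0.06],[15,1.6,0,0,0,-0.08],[19,2,0,0,0,-0.1],[23,2.4,0,0,0,-0.122],[27,2.8,0,0,0,-0.122],[30,3.1,0,0,0,-0.122],[31.2,3.2,0,0,0,-0.122],[31.2,3.2,0,0,0,-0.122],[31.2,3.2,0,0,0,-0.122],[31.2,3.2,0,0,0,-0.122]]], "gripper": 4.0}}

```text
clock: 20.3
ee_pos: [622.8, 75.1, 145.9]
orientation: [0.685, 0.728, -0.001, -0.0]
contact_force: [-0.5, -0.5, 0.1]
finger_gap: 39.9
```

Run:
```python
from h import *
s=snap('wrist','w11.png')
im=cv2.imread('pics/w11.png'); cv2.imwrite('pics/z11.png',cv2.resize(im[165:265,270:370],(600,600),interpolation=cv2.INTER_CUBIC))
import pickle; pickle.dump(s,open('w11.pkl','wb'))
```

```text
(no output)
```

View pics/w11.png

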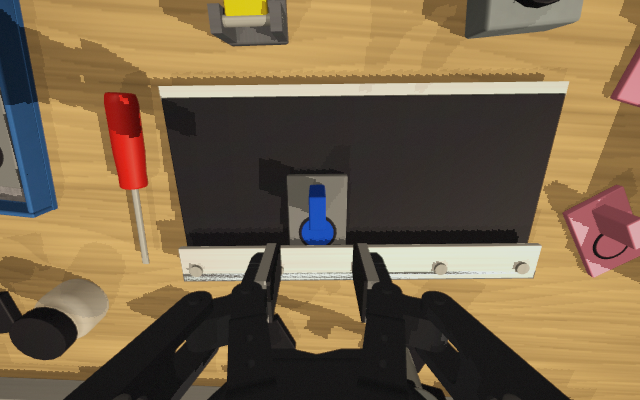

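View pics/z11.png

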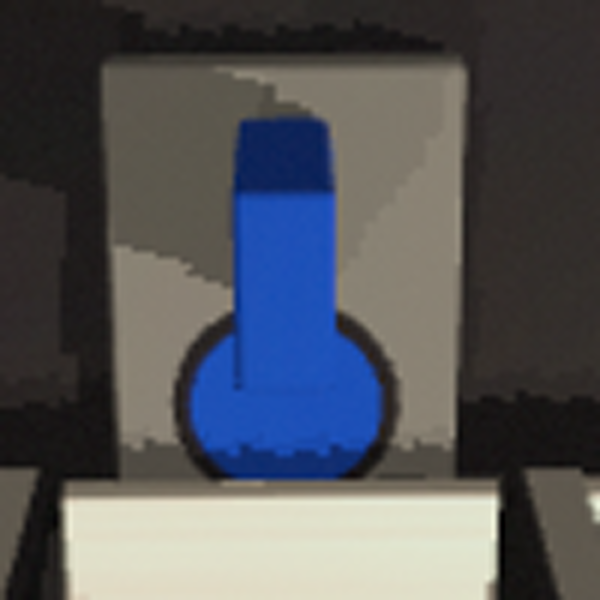

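Run:
```python
from h import *
import pickle; s=pickle.load(open('w11.pkl','rb'))
f=lambda u,v:(270+u/6,165+v/6)
P=np.array([onz(s,*f(u,v),59) for u,v in [(234,193),(335,193),(239,386),(334,386)]]);print(P.round(1),P.mean(0))
for u,v in [(102,65),(466,65),(62,490),(498,495)]:print(onz(s,*f(u,v),23 if v<100 else 32).round(1))
rel(*(list(P.mean(0)[:2]+[1.5,0])+[42,94]))
```

```text
[[614.5  66.8  59. ]
 [613.7  80.3  59. ]
 [642.9  68.9  59. ]
 [642.1  82.1  59. ]] [628.30224627  74.53223501  59.        ]
[607.7  45.5  23. ]
[604.5 100.7  23. ]
[675.8  41.8  32. ]
[672.6 111.4  32. ]
shift cm [-0.08  0.69 10.41] rot [-0.001  0.    -0.01 ] | pos [623.   74.9 146.1] yaw 93.4 F [-0.3  0.  -1.1] gap 39.9 t 20.4
```

{"method": "apply_moves", "body": {"increments": [[[-0.08,0.6,2,0,0,-0.01],[-0.08,0.6,4,0,0,-0.01],[-0.08,0.6,6,0,0,-0.01],[-0.08,0.6,8,0,0,-0.01],[-0.08,0.6,9.5,0,0,-0.01],[-0.08,0.6,10.4,0,0,-0.01],[-0.08,0.6,10.4,0,0,-0.01],[-0.08,0.6,10.4,0,0,-0.01],[-0.08,0.6,10.4,0,0,-0.01]]]}}

```text
clock: 21.1
ee_pos: [629.9, 75.5, 43.4]
orientation: [0.682, 0.732, 0.0, 0.0]
contact_force: [0.7, -0.6, 0.9]
finger_gap: 39.7
```

{"method": "apply_moves", "body": {"increments": [[[0,0,0,0,0,0],[0,0,0,0,0,0],[0,0,0,0,0,0],[0,0,0,0,0,0],[0,0,0,0,0,0],[0,0,0,0,0,0]]], "gripper": 0.8, "grip_force": 30}}

```text
clock: 21.6
ee_pos: [629.8, 75.9, 43.4]
orientation: [0.681, 0.732, 0.0, 0.001]
contact_force: [-1.3, -1.1, 6.5]
finger_gap: 13.4
```

{"method": "apply_moves", "body": {"increments": [[[0,-0.3,-0.05,0,0,0],[0,-0.8,-0.05,0,0,0],[0,-1.5,-0.05,0,0,0],[0,-2.2,-0.05,0,0,0],[0,-3,-0.05,0,0,0],[0,-3.8,-0.05,0,0,0],[0,-4.5,-0.05,0,0,0],[0,-4.6,-0.05,0,0,0],[0,-4.6,-0.05,0,0,0],[0,-4.6,-0.05,0,0,0]]]}}

```text
clock: 22.43
ee_pos: [582.3, 72.6, 43.4]
orientation: [0.681, 0.732, -0.0, -0.0]
contact_force: [-2.2, -0.5, 11.7]
finger_gap: 13.7
```

Run:
```python
from h import *
rel(625,0,150,93.5)
s=snap('wrist','w12.png')
```

```text
shift cm [ -7.54   3.74 -10.66] rot [-0.001  0.     0.01 ] | pos [582.3  72.6  43.4] yaw 94.1 F [-2.2 -0.5 11.7] gap 13.7 t 22.4
```

View pics/w12.png

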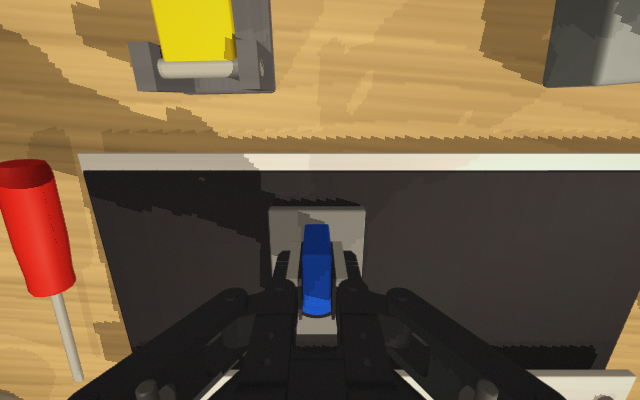

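{"method": "apply_moves", "body": {"increments": [[[0,0,-1,0,0,0],[0,0,-2.5,0,0,0],[0,0,-5,0,0,0],[0,0,-7.5,0,0,0],[0,0,-9.5,0,0,0],[0,0,-10.5,0,0,0],[0,0,-10.6,0,0,0],[0,0,-10.6,0,0,0],[0,0,-10.6,0,0,0]]]}}

```text
clock: 23.23
ee_pos: [582.5, 72.6, 147.8]
orientation: [0.681, 0.732, -0.001, -0.001]
contact_force: [0.2, -0.1, -1.5]
finger_gap: 13.7
```

Run:
```python
from h import *
rel(457.5,-226,148,86.5)
```

```text
shift cm [-2.889e+01 -1.460e+01  1.000e-02] rot [-0.002  0.     0.132] | pos [582.5  72.6 147.8] yaw 94.1 F [ 0.2 -0.1 -1.5] gap 13.7 t 23.2
```

{"method": "apply_moves", "body": {"increments": [[[-1,-0.5,0,0,0,0.01],[-3,-1.5,0,0,0,0.03],[-6,-3,0,0,0,0.05],[-9,-4.5,0,0,0,0.07],[-12,-6,0,0,0,0.09],[-15,-7.5,0,0,0,0.11],[-18,-9,0,0,0,0.13],[-21,-10.5,0,0,0,0.132],[-24,-12,0,0,0,0.132],[-27,-13.5,0,0,0,0.132],[-28.9,-14.6,0,0,0,0.132],[-28.9,-14.6,0,0,0,0.132]]]}}

```text
clock: 24.23
ee_pos: [456.0, -229.4, 148.0]
orientation: [0.729, 0.684, -0.001, -0.001]
contact_force: [1.3, 1.0, -1.5]
finger_gap: 13.4
```

{"method": "apply_moves", "body": {"increments": [[[0,0,0,0,0,0],[0,0,0,0,0,0],[0,0,0,0,0,0]]]}}

```text
clock: 24.48
ee_pos: [458.2, -225.3, 148.5]
orientation: [0.728, 0.685, -0.0, -0.001]
contact_force: [-0.5, -0.9, -0.9]
finger_gap: 13.5
```

Run:
```python
from h import *
rel(457.5,-226,38,86.5)
s=snap('wrist','w13.png')
```

```text
shift cm [-0.08 -0.06 11.05] rot [-0.001 -0.001  0.001] | pos [ 458.2 -225.3  148.5] yaw 86.5 F [-0.5 -0.9 -0.9] gap 13.5 t 24.5
```

View pics/w13.png

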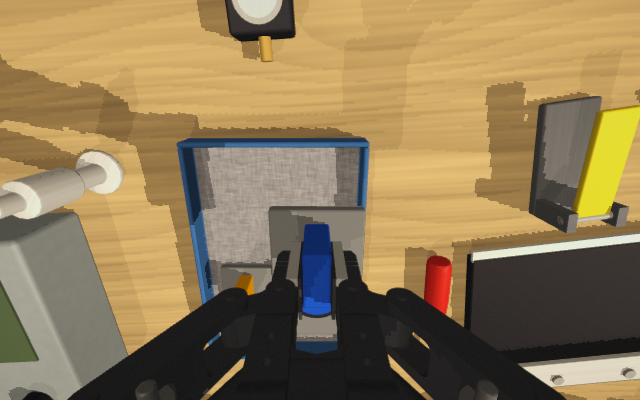

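{"method": "apply_moves", "body": {"increments": [[[-0.1,0,1,0,0,0],[-0.1,0,3,0,0,0],[-0.1,0,5.5,0,0,0],[-0.1,0,8,0,0,0],[-0.1,0,9.8,0,0,0],[-0.1,0,10.7,0,0,0],[-0.1,0,11,0,0,0],[-0.1,0,11.2,0,0,0],[-0.1,0,11.2,0,0,0]]]}}

```text
clock: 25.28
ee_pos: [458.6, -227.1, 37.3]
orientation: [0.728, 0.685, 0.0, 0.0]
contact_force: [-0.3, -0.2, -1.7]
finger_gap: 13.6
```

{"method": "apply_moves", "body": {"increments": [[[0,0,0.05,0,0,0],[0,0,0.1,0,0,0],[0,0,0.15,0,0,0],[0,0,0.2,0,0,0],[0,0,0.2,0,0,0]]]}}

```text
clock: 25.7
ee_pos: [458.4, -227.1, 35.2]
orientation: [0.728, 0.685, 0.0, 0.0]
contact_force: [-0.3, -0.1, -0.9]
finger_gap: 13.6
```

{"method": "apply_moves", "body": {"increments": [[[0,0,0.05,0,0,0],[0,0,0.1,0,0,0],[0,0,0.15,0,0,0],[0,0,0.18,0,0,0],[0,0,0.18,0,0,0]]]}}

```text
clock: 26.12
ee_pos: [458.3, -227.0, 33.4]
orientation: [0.728, 0.685, 0.0, 0.0]
contact_force: [-2.3, 0.7, 6.9]
finger_gap: 13.4
```

{"method": "apply_moves", "body": {"increments": [[[0,0,0,0,0,0],[0,0,0,0,0,0],[0,0,0,0,0,0],[0,0,0,0,0,0]]], "gripper": 3.2}}

```text
clock: 26.45
ee_pos: [458.3, -227.0, 33.1]
orientation: [0.728, 0.685, -0.0, -0.0]
contact_force: [-0.1, -0.4, -0.1]
finger_gap: 31.9
```

{"method": "apply_moves", "body": {"increments": [[[0,0,-1,0,0,0],[0,0,-3,0,0,0],[0,0,-6,0,0,0],[0,0,-9,0,0,0],[0,0,-11.3,0,0,0],[0,0,-11.3,0,0,0],[0,0,-11.3,0,0,0],[0,0,-11.3,0,0,0]]]}}

```text
clock: 27.12
ee_pos: [458.0, -226.9, 146.2]
orientation: [0.728, 0.685, -0.0, -0.0]
contact_force: [0.3, 0.5, -0.0]
finger_gap: 31.8
```

Run:
```python
from h import *
rel(411,11.5,150,94.5)
s=snap('wrist','w14.png')
```

```text
shift cm [23.51 -6.14 -0.37] rot [-0.    -0.    -0.139] | pos [ 458.  -226.9  146.2] yaw 86.5 F [ 0.3  0.5 -0. ] gap 31.8 t 27.1
```

View pics/w14.png

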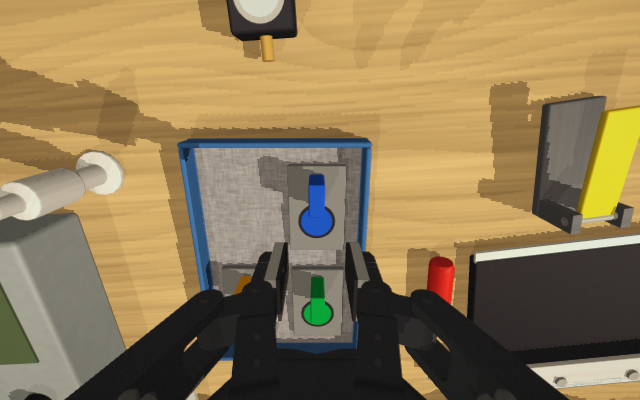

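All three filters lie flat in the case. Now I'll go over the lever with the fingers closed.

{"method": "apply_moves", "body": {"increments": [[[2,-0.6,0,0,0,-0.02],[5,-1.4,0,0,0,-0.05],[9,-2.4,0,0,0,-0.08],[13,-3.4,0,0,0,-0.1],[17,-4.4,0,0,0,-0.12],[20.5,-5.4,0,0,0,-0.139],[23.5,-6.1,0,0,0,-0.139],[23.5,-6.1,0,0,0,-0.139],[23.5,-6.1,0,0,0,-0.139],[23.5,-6.1,0,0,0,-0.139],[23.5,-6.1,0,0,0,-0.139]]], "gripper": 0}}

```text
clock: 28.08
ee_pos: [411.8, 10.5, 145.8]
orientation: [0.679, 0.734, -0.0, -0.0]
contact_force: [-0.6, -0.4, -0.2]
finger_gap: 0.0
```

Run:
```python
from h import *
rel(411,11.5,80,94.5)
s=snap('wrist','w15.png')
t=snap('top','t15.png')
for b in blobs(s,'yellow',200): print(b[0],b[1],cv2.boxPoints(b[3]).round(0).tolist(),[onz(s,*p,53).round(0) for p in cv2.boxPoints(b[3])])
```

```text
shift cm [ 0.11 -0.07  6.58] rot [-0.001  0.    -0.001] | pos [411.8  10.5 145.8] yaw 94.4 F [-0.6 -0.4 -0.2] gap 0.0 t 28.1
1982 [317.  214.6] [[299.0, 186.0], [334.0, 186.0], [334.0, 250.0], [299.0, 250.0]] [array([397.,  -7.,  53.]), array([395.,  22.,  53.]), array([453.,  27.,  53.]), array([456.,  -3.,  53.])]
```

View pics/w15.png

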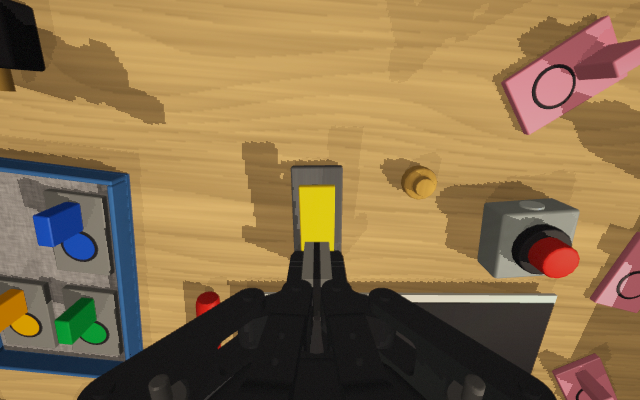

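View pics/t15.png

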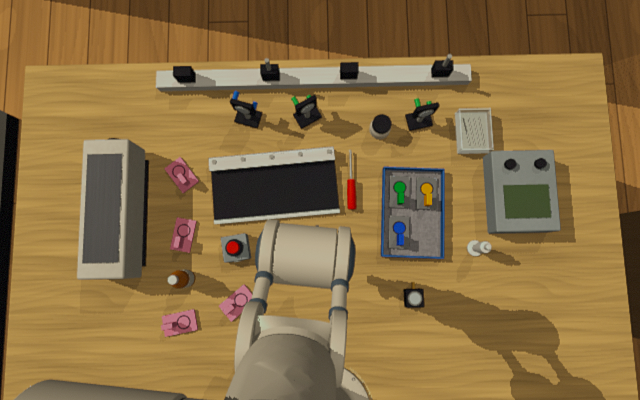

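The tray has all three filters flat. The paddle's free end is at x≈396 and its centre line at y≈8–9, so the press point is under the tool.

{"method": "apply_moves", "body": {"increments": [[[-0.1,-0.1,3,0,0,0],[-0.1,-0.1,6,0,0,0],[-0.1,-0.1,7.5,0,0,0],[-0.1,-0.1,8,0,0,0],[-0.1,-0.1,8.3,0,0,0],[-0.1,-0.1,8.6,0,0,0],[-0.1,-0.1,8.9,0,0,0],[-0.1,-0.1,9.2,0,0,0],[-0.1,-0.1,9.5,0,0,0],[-0.1,-0.1,9.8,0,0,0],[-0.1,-0.1,9.8,0,0,0]]]}}

```text
clock: 29.1
ee_pos: [411.1, 10.0, 48.4]
orientation: [0.679, 0.734, 0.0, 0.0]
contact_force: [-2.7, -2.2, 7.0]
finger_gap: -0.2
```

{"method": "apply_moves", "body": {"increments": [[[0,0,0.2,0,0,0],[0,0,0.4,0,0,0],[0,0,0.6,0,0,0],[0,0,0.6,0,0,0]]]}}

```text
clock: 29.43
ee_pos: [411.6, 10.0, 42.7]
orientation: [0.679, 0.734, 0.001, 0.001]
contact_force: [-0.7, -1.3, 8.2]
finger_gap: 0.0
```

{"method": "apply_moves", "body": {"increments": [[[0,0,0.15,0,0,0],[0,0,0.3,0,0,0],[0,0,0.3,0,0,0]]]}}

```text
clock: 29.68
ee_pos: [411.9, 10.0, 40.3]
orientation: [0.679, 0.734, 0.001, 0.001]
contact_force: [-4.5, -1.4, 36.3]
finger_gap: 0.0
```

{"method": "apply_moves", "body": {"increments": [[[0,0,0.1,0,0,0],[0,0,0.2,0,0,0],[0,0,0.2,0,0,0],[0,0,0.2,0,0,0]]]}}

```text
clock: 30.02
ee_pos: [412.0, 10.0, 39.3]
orientation: [0.679, 0.734, 0.001, 0.002]
contact_force: [-8.9, -1.6, 66.3]
finger_gap: 0.1
```

The lever is on its stop (66 N). I'll release it.

{"method": "apply_moves", "body": {"increments": [[[0,0,-0.5,0,0,0],[0,0,-2,0,0,0],[0,0,-5,0,0,0],[0,0,-9,0,0,0],[0,0,-13,0,0,0],[0,0,-13,0,0,0],[0,0,-13,0,0,0],[0,0,-13,0,0,0]]]}}

```text
clock: 30.68
ee_pos: [411.1, 10.1, 167.6]
orientation: [0.679, 0.734, 0.001, 0.001]
contact_force: [-0.2, -0.7, -0.3]
finger_gap: 0.1
```

Run:
```python
from h import *
s=snap('wrist','w16.png'); snap('scene','s16.png')
rel(411,10,170)
for b in blobs(s,'yellow',200): print([onz(s,*p,53).round(0) for p in cv2.boxPoints(b[3])])
```

```text
shift cm [-0.03  0.06 -0.35] rot [-0.001 -0.     0.   ] | pos [410.4  10.2 166.5] yaw 94.5 F [ 1.  -0.2 -0.4] gap -0.3 t 30.8
[array([397.,  -6.,  53.]), array([395.,  22.,  53.]), array([465.,  28.,  53.]), array([468.,  -2.,  53.])]
```

View pics/w16.png

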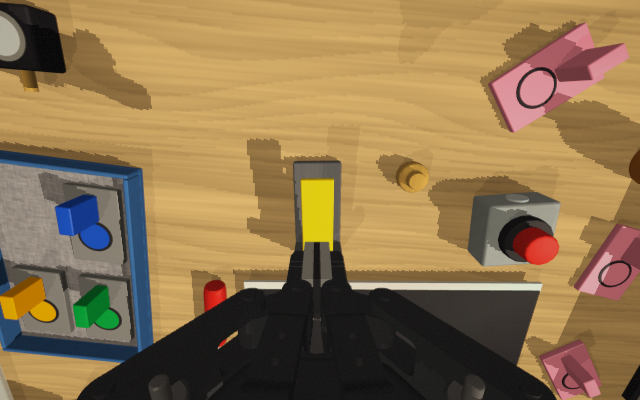

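View pics/s16.png

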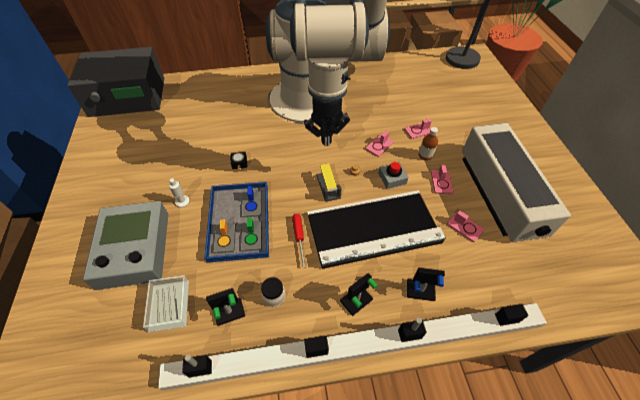

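All is in order: the filters are flat in the case, the lever and plunger are back out, the bystanders are unmoved and the arm is clear. I'll hand it in.

```bash
python3 -c "
from h import *
print(job.close_job())"
```

```text
the job is handed in; nothing more can be done
None
```

The laser bench is shut down and I handed the job in at about 31 s of the 210 s allowed; the hand-in reports no verdict.

- **Shutter:** I pressed the red plunger until it bottomed. The force rose from about 9 N to 34 N over the last 2 mm.
- **Filters:** Only amber, green and blue were there; red was absent. I gripped each by its fin at 30 N, drew it 42–46 mm clear of the lip, then lifted it and lowered it into the case until it touched the floor.
- **Trip lever:** I pushed it onto its stop, where the force peaked at 66 N, and let it go. It came back up.

**Last checks:** The final pictures show all three filters flat in separate places in the case. The plunger and lever are back out, nothing else on the bench appears to have moved, and the arm is clear with almost no force on it. No check failed or disagreed. The plunger stroke and lever angle could not be read directly, so I judged them from the force rise and the pictures. The force on the lip could not be read either, but nothing was lifted until it was clear of it.

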